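# Fit a roller sleeve on the inking stand

### The arm

A 6-joint arm with a two-finger parallel gripper is mounted at the origin on the work surface. World frame = base frame: x ahead of the robot, y to its left, z up, the work surface at z = 0. Lengths are in mm, angles in rad, forces in N, time in s.
With the tool pointing down it reaches from about 275 to 875 mm from the base axis. Payload 12.5 kg.
Tool frame: the origin (TCP) lies midway between the tips of the shut fingers; the grasp point (between the pads) lies 19 mm behind it; z points along the fingers, y is the line along which they close (so a half turn about z gives the same grasp; the last joint's range is limited). The gripper opens to 85 mm and grips with 20 to 120 N. Pads are 22 mm wide; open, the fingers measure 114 mm over their backs; the gripper's body (76 mm by 85 mm) begins 54 mm behind the grasp point. The pads swing forward as they close: fully open they stand 13 mm farther back than shut.
Start: joints at [-1.415, 0.351, 1.652, -0, 1.139, -0.085], TCP at [131.184, -534.111, 231.29] pointing down, gripper open.
Joint ranges: [-2.75, 2.75], [-0.79, 2.1], [0.01, 2.65], [-1.57, 4.71], [0.07, 3.14], [-2.87, 2.87]. Speed limits (rad/s): [2.22, 2.22, 2.79, 3.14, 3.14, 3.14].

### API

Orientations are given as [roll, pitch, yaw] about the fixed x, y, z axes, in that order (R = Rz(yaw) Ry(pitch) Rx(roll)).
In Python, from station import bot gives the robot as it stands.
- The arm moves only by the tool apply_moves, never from a script. Its argument "rows" is one flat list of numbers, 6 for each row, row after row: the shift along the tool's x, y, z in mm, then the turn, a rotation vector about the tool's x, y, z in rad. In form: [dx, dy, dz, rx, ry, rz, dx, dy, dz, rx, ry, rz, ...]. A call has 1 to 8 rows; each row is the pose to reach, as a shift and turn from the pose commanded when the call began, along the tool's axes at that moment; what a row does not reach only later rows make up. A row lasts 1/12 s, in which the tool goes at most 41.7 mm and 7.16 degrees, less where a joint would pass 70% of its speed; a pose out of reach is approached as far as the arm can. A call with a gripper value outside its range is refused whole. "grip" is the finger opening in mm, from 0 to 85.4, set as the call begins (left out, the last holds). The fingers move at their own pace and stop on an object; "newtons" is the grip in N (left out, the last holds). Time passes only in rows, so rows that repeat a pose let the fingers close. It gives the time, the measured TCP pose, the force, the opening and the grip force at its end, in the units of the state.
- bot.read_state(): the state, without advancing time (a new reading comes with each control period).
- bot.grab_frame(name): name is "side" or "top"; returns a dict with "image" (400x640x3 uint8, red, green, blue), "z_map" (400x640 float32, mm along the optical axis (not along the pixel's ray), 0 where there is no reading), "mtx" (3x3 intrinsics, pixels), "k1" (the pictures are not rectified: a ray, as slopes to the right and down, at radius r is drawn at 1 + k1 r^2 times it, then the intrinsics apply), "xyz" and "attitude" of the camera in the world. Camera axes: x right, y down, z forward; pixel columns grow to the right and rows downward; lengths in mm; the calibration is good to about 2 mm. A picture is of the moment at which its call begins.
- bot.sign_off(): hands the job in; it is judged then, once.
Trained networks look in a picture, given as the dict that the camera call returned (one of the last four; its "shot" number tells which), for a name from the list of things; names that differ only in an ending like _2 or _b are one class to them, and where a whole thing is asked for, a point or a joint stands for the part that bears it (a point fixed in the world has none). Each returns a list of dicts, best first, with "conf" (0 to 1); they miss things now and then, are a little off and sometimes report something else, mostly with a low value. They report only what shows in the picture. A call takes as long as a camera call. They do not tell look-alikes from the thing itself.
- bot.silhouettes(picture, target): "mask" (400x640 bool, what is visible of it) and "box" ([centre column, centre row, width, height] in pixels, round what is visible of it).
- bot.mark_of(picture, target): "point" ([row, column] in pixels: a listed point, or the origin of a listed thing).
The state is a dict: "clock": time; "joint_pos": joint angles; "qvel": joint speeds; "tau": joint torques, N m; "tool_pos": TCP position; "ee_rot": TCP orientation; "force": force on the tool from outside, world axes, zero at the start; "moment": the same for the moment, N m; "finger_gap": finger opening in mm; "grip_force": force on a finger pad.
Only numpy, scipy, OpenCV 4.12 (cv2) and the standard library are available. Lean on these libraries where they do the work, as an engineer would, in place of code of your own. Each camera call takes 0.05 s, during which the arm holds its last target. There are 200 camera calls.

### The job

Put the green roller sleeve on the leaning spindle of the roller stand and push it down past the sprung ball until the ball clicks into the sleeve and the sleeve is fully home on the flange. Only then press the orange hand cap straight down the tapered nose of the spindle as far as it goes, so that friction holds it, and let go. Do not disturb the two cans or the ink knife.

Things in the scene. Friction and masses are not known exactly. Their poses are not given: they have to be found in the camera images.
- sleeve: Loose roller sleeve: tube 90 mm long, 50 mm outside, green rubber, bare aluminium ends, about 200 g, standing upright. Origin at the centre of its lower end, z along its axis to the upper end. Bore 27.5 mm, flared to 35 mm at the lower mouth, which goes onto the spindle first; a groove 36 mm in diameter runs round the bore 21 to 41 mm above the lower end. Any angle about its axis will do.
- sleeve_top (a point): Centre of the sleeve's upper end, 90 mm above its origin. Hold the sleeve about 12 mm below this rim: when it is home the nose stands 19 mm proud of the rim, and the gripper's body must stay clear of it.
- spindle: Fixed steel spindle leaning 28 degrees from vertical, its upper end towards the stand's -x. Origin on its axis on the top face of the flange (60 mm wide) where the sleeve rests, 70 mm above the bench; z up along its axis, y level. Diameter 25 mm to z = 86 mm, then a slimmer nose to z = 109 mm. A home sleeve has its origin here and its z along this z.
- nose (a point): Centre of the flat end of the spindle's nose, 109 mm from the spindle's origin. Four sprung brass ribs on it taper from 20 mm diameter at the end to 26 mm at the bottom. The cap goes over freely, meets the ribs about 8 mm before home, and from there must be pressed with about 5 to 10 N; its own weight does not seat it.
- detent (a joint): Sprung brass ball on the spindle's upper side (its +x), 31 mm above the flange, 4.5 mm proud. Value: m pressed in; 0 when free or clicked into the sleeve's groove, about 0.003 under the bore. The sleeve's lower end meets it about 34 mm before home and rides on it until about 4 mm before home, where it clicks out; pushing over it takes about 8 to 15 N.
- cap: Loose orange plastic hand cap, 70 mm tall, about 90 g, standing on the bench with its open end down. Lower 20 mm is a skirt of 50 mm diameter, then from 26 mm up a round grip of 32 mm diameter with a flat top. Origin at the centre of its lower face, z up through the grip. In its lower face is a round hole of 22 mm diameter and 17.5 mm depth that goes over the nose.
- cap_seat (a point): Centre of the ceiling of the cap's hole, 17.5 mm above the cap's origin. When the cap is home this touches the end of the nose (point nose) and the skirt ends 1.5 mm short of the sleeve.
- cap_top (a point): Centre of the cap's flat top, 70 mm above its origin.
- stand: Fixed grey stand that carries the spindle: base plate 170 x 130 mm, 20 mm thick. Origin on the bench straight below the spindle's origin; the plate's centre is 20 mm along +x from it. The spindle leans towards the stand's -x.
- ink_can: Bystander: closed ink can with a black lid, 90 mm diameter, 82 mm tall, origin at the centre of its underside.
- solvent_can: Bystander: metal solvent can with a white and red band and red stopper, 84 mm diameter, 170 mm tall, origin at the centre of its underside.
- ink_knife: Bystander: ink knife with wooden handle, lying flat on the bench; about 265 mm long, its length along x.
Mind the look-alikes: they are no part of the job. Several things have the shape of the cap; the one meant has the colours described above.

How it is judged:
By the outcome, as a careful person would: the job done as asked, in the order asked, and still so for the second after the job is handed in, with the robot touching nothing.
It also fails if it takes over 72 s, if anything falls off the work surface, if the arm or the gripper's body presses on something with over 40 N, if the wrist force passes 120 N, or if a joint passes its speed limit or range.

## Working session

There is one attempt and no reset: what is moved stays moved. The work goes in short steps, Python scripts to look and compute and a tool call to move; the robot and the scene stay as the last step left them, time stands still between calls to the robot, and variables do not carry over. Pictures are saved under pics/ and viewed, at most 10 in all, crops included, and the job is handed in when it is done.

Besides the shell and the picture viewer there is one more tool, called by a JSON object that holds its "method" and its "body", one argument or row to a line. apply_moves: Moves the arm, as the interface text tells. Its arguments: {"type":"object","properties":{"rows":{"type":"array"},"grip":{"type":"number"},"newtons":{"type":"number"}},"required":["rows"]}

```bash
mkdir -p pics; ls; cat > h.py <<'E'
import numpy as np, cv2
from scipy.spatial.transform import Rotation as R
from station import bot
def shot(n,save=None):
    f=bot.grab_frame(n)
    if save: cv2.imwrite(f'pics/{save}.png',f['image'][:,:,::-1])
    return f
def camR(f):
    a=np.array(f['attitude'],float)
    return R.from_euler('xyz',a).as_matrix() if a.size==3 else a
def slopes(f,uv):
    K=np.array(f['mtx'],float); uv=np.atleast_2d(np.array(uv,float))
    d=(uv-[K[0,2],K[1,2]])/[K[0,0],K[1,1]]
    s=d.copy()
    for _ in range(20): s=d/(1+f['k1']*(s**2).sum(1,keepdims=True))
    return s
def to_world(f,uv,z):
    s=slopes(f,uv); z=np.broadcast_to(np.atleast_1d(z),(len(s),))[:,None]
    return np.hstack([s*z,z])@camR(f).T+np.array(f['xyz'])
def at_height(f,uv,h):
    s=slopes(f,uv); d=np.hstack([s,np.ones((len(s),1))])@camR(f).T; c=np.array(f['xyz'])
    return c+d*((h-c[2])/d[:,2])[:,None]
def cloud(f,mask):
    r,c=np.nonzero(mask&(f['z_map']>0)); return to_world(f,np.c_[c,r],f['z_map'][r,c]),np.c_[c,r]
def proj(f,P):
    q=(np.atleast_2d(P)-np.array(f['xyz']))@camR(f); s=q[:,:2]/q[:,2:]
    s=s*(1+f['k1']*(s**2).sum(1,keepdims=True)); K=np.array(f['mtx'],float)
    return s*[K[0,0],K[1,1]]+[K[0,2],K[1,2]]
E
python3 - <<'E'
from h import *
for n in('top','side'):
    f=shot(n,n+'0'); print(n,f['xyz'],f['attitude'],f['k1'],np.array(f['mtx']).tolist())
    for t in('sleeve','spindle','cap','stand','ink_can','solvent_can','ink_knife'):
        for m in bot.silhouettes(f,t):
            P,_=cloud(f,m['mask']); 
            print(t,round(m['conf'],2),np.round(m['box']),np.round(np.median(P,0)) if len(P) else '',np.round(P[:,2].max()) if len(P) else '')
    for t in('sleeve','sleeve_top','spindle','nose','cap','cap_top','stand'):
        print(t,[(round(m['conf'],2),np.round(m['point'],1).tolist()) for m in bot.mark_of(f,t)])
print(bot.read_state())
E
```

```text
pics
top [ 529.54429856  -94.05966714 1040.48741193] [-3.10630134  0.00594742 -1.5606711 ] -0.07004149389609866 [[369.2284458119697, 0.0, 316.61195496456213], [0.0, 369.2284458119697, 200.08125934585016], [0.0, 0.0, 1.0]]
sleeve 0.91 [175. 240.  24.  18.] [455. 290.  76.] 93.0
spindle 0.45 [276. 159.   7.  22.] [666.  18. 140.] 169.0
cap 0.83 [405. 213.  20.  19.] [ 540. -327.   33.] 75.0
cap 0.8 [392. 243.  20.  15.] [ 453. -293.   40.] 75.0
cap 0.51 [436. 246.  21.  22.] [ 443. -398.   36.] 74.0
stand 0.82 [277. 150.  46.  60.] [707.  17.  20.] 169.0
ink_can 0.57 [196. 152.  45.  40.] [692. 244.  82.] 89.0
solvent_can 0.77 [402. 152.  40.  40.] [ 678. -293.  149.] 174.0
ink_knife 0.7 [447. 178.  26. 100.] [ 701. -466.    3.] 23.0
sleeve [(0.67, [238.5, 181.4])]
sleeve_top [(0.94, [241.5, 169.6])]
spindle [(0.18, [241.9, 390.1])]
nose [(0.51, [242.6, 168.2]), (0.49, [166.3, 270.4]), (0.42, [244.1, 391.6])]
cap [(0.85, [245.4, 428.1]), (0.62, [213.7, 404.6]), (0.6, [242.3, 393.6])]
cap_top [(0.83, [247.9, 440.0]), (0.77, [241.7, 397.0]), (0.59, [209.7, 409.8])]
stand [(0.67, [156.2, 
[... 1018 characters left out ...]
166.6, 377.1])]
stand []
{'clock': 1.5, 'joint_pos': array([-1.41459349e+00,  3.50663503e-01,  1.65180023e+00,  3.16945271e-06,
        1.13910419e+00, -8.46106458e-02]), 'qvel': array([ 0.00010164, -0.00033538,  0.00133329,  0.00017793,  0.00164659,
       -0.00138656]), 'tau': array([ 2.55997238e-04, -5.06027234e+01, -2.91643023e+01, -9.44453586e-05,
        6.21355557e-04,  5.58696513e-06]), 'tool_pos': array([ 131.1886528 , -534.11029141,  231.30947004]), 'ee_rot': array([ 3.14156777e+00, -7.78989053e-07,  2.40812154e-01]), 'force': array([-0.06236397, -0.28364572, -0.16706898]), 'moment': array([-0.01143963, -0.01166576, -0.00246001]), 'grip_force': 0.0, 'finger_gap': 85.44471018329719}
```

```bash
python3 - <<'E'
import cv2,numpy as np
t=cv2.imread('pics/top0.png');s=cv2.imread('pics/side0.png')
a=cv2.resize(t[110:290,150:470],(800,450)); cv2.imwrite('pics/t1.png',a)
b=cv2.resize(t[190:270,370:460],(400,356),interpolation=2); c=cv2.resize(s[130:210,320:410],(400,356),interpolation=2)
d=cv2.resize(s[170:270,230:320],(220,244));e=cv2.resize(s[320:400,310:380],(220,244))
m=np.zeros((600,800,3),np.uint8);m[:356,:400]=b;m[:356,400:]=c;m[356:,:220]=d;m[356:,220:440]=e
cv2.imwrite('pics/m1.png',m)
E
```

```text
(no output)
```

View pics/t1.png

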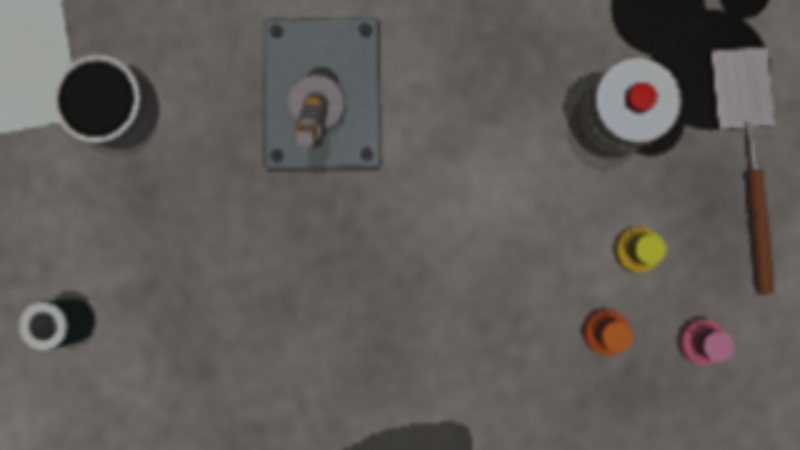

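View pics/m1.png

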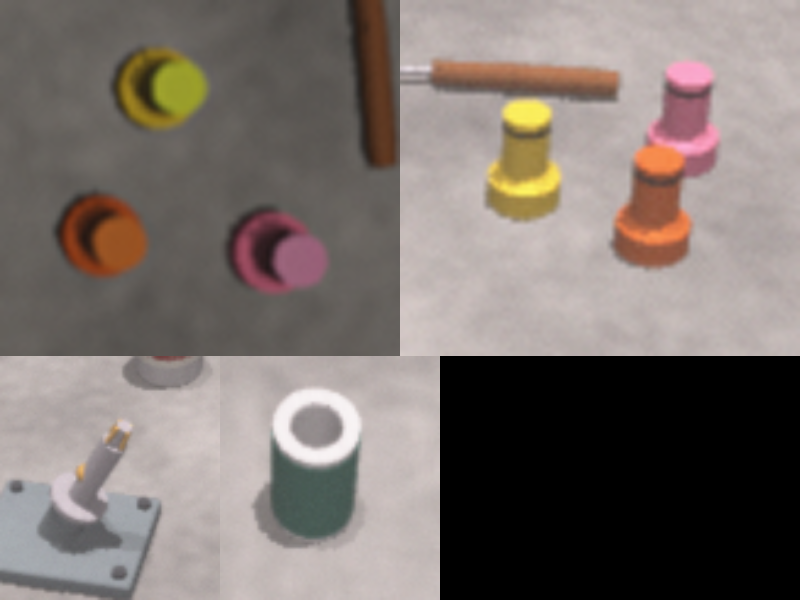

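The caps in the top view are orange (392,243), yellow (405,213) and pink (433,246). I want the orange one. There is one sleeve, at (175,240). The spindle's nose is near (272,163), leaning toward world -x.

```bash
cat >> h.py <<'E'
def tri(rays):
    A=np.zeros((3,3));b=np.zeros(3)
    for c,d in rays:
        d=d/np.linalg.norm(d);M=np.eye(3)-np.outer(d,d);A+=M;b+=M@c
    return np.linalg.solve(A,b)
def ray(f,uv):
    s=slopes(f,uv)[0]; return np.array(f['xyz']),camR(f)@np.r_[s,1]
def best(f,t,near=None):
    return [m for m in bot.mark_of(f,t)]
E
python3 - <<'E'
from h import *
ft=shot('top');fs=shot('side')
# sleeve: rim cloud
for f,n in((ft,'top'),(fs,'side')):
    m=bot.silhouettes(f,'sleeve')[0]['mask']; P,uv=cloud(f,m); Q=P[P[:,2]>84]
    c=cv2.minEnclosingCircle(Q[:,:2].astype(np.float32)); print(n,'sleeve rim',len(Q),np.round(Q.mean(0),1),np.round(c[0],1),round(c[1],1))
    hsv=cv2.cvtColor(f['image'],cv2.COLOR_RGB2HSV)
    # orange cap
    for s in bot.silhouettes(f,'cap'):
        P,uv=cloud(f,s['mask']); h=np.median(hsv[s['mask']],0)
        T=P[P[:,2]>62]; print(n,'cap hue',h,np.round(P.mean(0),1),'top',np.round(T.mean(0),1) if len(T) else '',len(T))
# ray estimate
u=[241.5,169.6]; print('sleeve_top h90',at_height(ft,[u[::-1]],90), 'sleeve side org',at_height(fs,[[339.2,369.9]],0))
print('cap_top h70',at_height(ft,[[397,241.7]],70),'side',at_height(fs,[[377.1,166.6]],70),'cap org',at_height(ft,[[393.6,242.3]],0),at_height(fs,[[379.9,182.7]],0))
# stand
m=bot.silhouettes(ft,'stand')[0]['mask'].astype(np.uint8)
P,uv=cloud(ft,m>0); Q=P[(P[:,2]>10)&(P[:,2]<30)]
print('stand z',np.median(Q[:,2]))
cn=max(cv2.findContours(m,0,cv2.CHAIN_APPROX_NONE)[0],key=len)[:,0]
W=at_height(ft,cn,20)[:,:2]; r=cv2.minAreaRect(W.astype(np.float32)); print('plate',r)
g=[(270.4,166.3),(280.3,196.7)]
nm=[bot.mark_of(f,'nose') for f in(ft,fs)]; sm=[bot.mark_of(f,'spindle') for f in(ft,fs)]
for k in nm+sm: print([(round(x['conf'],2),np.round(x['point'],1).tolist()) for x in k])
print('nose tri',tri([ray(ft,g[0]),ray(fs,g[1])]))
print('spindle org side h70',at_height(fs,[[264,231.8]],70))
for f in(ft,fs):
    for s in bot.silhouettes(f,'spindle')[:1]:
        P,uv=cloud(f,s['mask']); print('spcloud',np.round(P[np.argsort(P[:,2])][-6:],0).tolist())
np.savez('z0.npz',t=ft['z_map'],s=fs['z_map'],ti=ft['image'],si=fs['image'])
E
```

```text
top sleeve rim 205 [455.7 299.6  88.8] [454.9 300.6] 25.5
top cap hue [173.   98.  127.5] [ 443.2 -399.3   42.7] top [ 441.5 -405.6   68.8] 121
top cap hue [  9. 194. 126.] [ 452.8 -293.6   42.1] top [ 451.3 -299.2   68.8] 121
top cap hue [ 24.  185.  133.5] [ 540.9 -327.9   42.5] top [ 541.  -333.7   69.3] 116
side sleeve rim 426 [456.3 304.5  89. ] [456.5 303.1] 25.8
side cap hue [  8. 144. 148.] [ 451.  -286.6   35.2] top [ 450.2 -293.7   68.3] 68
side cap hue [ 22. 146. 161.] [ 542.1 -321.3   35.1] top [ 544.2 -327.7   68. ] 57
side cap hue [172.  94. 162.] [ 438.7 -397.4   41.5] top [ 442.  -403.4   68.2] 66
sleeve_top h90 [[451.34283979 293.61017545  90.        ]] sleeve side org [[455.67238796 304.55152078   0.        ]]
cap_top h70 [[ 456.43134246 -300.25380082   70.        ]] side [[ 452.69637063 -291.03682894   70.        ]] cap org [[ 449.40157307 -305.51053725    0.        ]] [[ 440.72574826 -310.48559481    0.        ]]
stand z 19.27714855621025
plate ((713.0759887695312, 21.371978759765625), (174.10321044921875, 129.1428985595703), 1.1340285539627075)
[(0.49, [162.7, 271.7]), (0.44, [153.7, 200.6])]
[(0.88, [198.6, 280.7])]
[(0.68, [150.0, 279.2])]
[(0.89, [229.2, 261.5])]
nose tri [641.39365844  22.04767449 172.8480113 ]
spindle org side h70 [[686.32843815  36.00197803  70.        ]]
spcloud [[645.0, 14.0, 168.0], [647.0, 16.0, 168.0], [647.0, 23.0, 169.0], [647.0, 14.0, 169.0], [645.0, 23.0, 170.0], [647.0, 18.0, 170.0]]
spcloud [[651.0, 18.0, 168.0], [645.0, 21.0, 168.0], [642.0, 24.0, 168.0], [651.0, 26.0, 169.0], [646.0, 18.0, 169.0], [647.0, 22.0, 169.0]]
```

```bash
cat >> h.py <<'E'
from scipy.optimize import least_squares
def fit_vert(P,r,c0,zlo,zhi):
    Q=P[(P[:,2]>zlo)&(P[:,2]<zhi)&(np.hypot(*(P[:,:2]-c0).T)<r+8)]
    s=least_squares(lambda c:np.hypot(*(Q[:,:2]-c).T)-r,c0,loss='soft_l1',f_scale=1.5); return s.x,len(Q),np.median(abs(s.fun))
def axis(yaw,t=np.radians(28)): return np.array([-np.sin(t)*np.cos(yaw),-np.sin(t)*np.sin(yaw),np.cos(t)])
def fit_spin(P,o0=(692,20),yaw=None):
    def res(p,Q):
        a=axis(p[2] if yaw is None else yaw); d=Q-[p[0],p[1],70]; return np.linalg.norm(np.cross(d,a),axis=1)-12.5
    p=np.array([*o0,0.02 if yaw is None else yaw])
    for _ in range(4):
        d=P-[p[0],p[1],70]; l=d@axis(p[2]); q=P[(l>8)&(l<84)&(abs(res(p,P))<6)]
        s=least_squares(res,p,args=(q,),loss='soft_l1',f_scale=1.5); p=s.x
    return p,len(q),np.median(abs(s.fun))
E
python3 - <<'E'
from h import *
ft=shot('top');fs=shot('side'); al=np.ones((400,640),bool); C=[]
for f in(ft,fs):
    P,_=cloud(f,al); C.append(P)
    print('bench',np.median(P[(abs(P[:,0]-550)<50)&(abs(P[:,1]+100)<60)][:,2]))
    print('sleeve',fit_vert(P,25,(456,302),8,82)); print('skirt',fit_vert(P,25,(451,-297),3,17),'grip',fit_vert(P,16,(451,-297),32,66))
    T=P[(P[:,2]>20)&(np.hypot(P[:,0]-451,P[:,1]+297)<22)&(P[:,2]>64)];print('captop',T.mean(0),len(T))
    print('spin',fit_spin(P),fit_spin(P,yaw=0.02))
print(fit_spin(np.vstack(C)))
E
```

```text
bench -0.9040551949067321
sleeve (array([455.6964039 , 300.02158581]), 259, np.float64(1.8468346211197577))
skirt (array([ 450.83611434, -299.12627839]), 22, np.float64(0.43088003033004973)) grip (array([ 451.07938986, -299.91548278]), 30, np.float64(0.23418884154834174))
captop [ 451.41881292 -299.17949287   69.19848337] 120
spin (array([6.92926149e+02, 2.12741175e+01, 2.89464579e-02]), 101, np.float64(0.3983627323626795)) (array([6.92930111e+02, 2.10817251e+01, 2.00000000e-02]), 101, np.float64(0.3927995217174516))
bench -0.48962016196895775
sleeve (array([456.66405115, 302.56409918]), 714, np.float64(0.7271240201544398))
skirt (array([ 451.00451078, -299.75689078]), 67, np.float64(1.2440831378693886)) grip (array([ 451.44214658, -299.07415487]), 107, np.float64(0.7877157086856954))
captop [ 451.11485332 -296.11978674   68.72095373] 70
spin (array([6.95909184e+02, 2.05411219e+01, 2.07146711e-02]), 261, np.float64(0.6540527794885644)) (array([6.95908937e+02, 2.05257570e+01, 2.00000000e-02]), 261, np.float64(0.6626402988789586))
(array([6.94851585e+02, 2.07229744e+01, 1.95021490e-02]), 363, np.float64(1.0306275817767858))
```

```bash
cat >> h.py <<'E'
DOWN=R.from_euler('xyz',[np.pi,0,0])
def tilt(yaw=0.02,t=np.radians(28)):
    # tool z = -axis, tool y level
    z=-axis(yaw,t); y=np.array([np.sin(yaw),-np.cos(yaw),0]); x=np.cross(y,z); return R.from_matrix(np.c_[x,y,z])
def go(pos,rot,st=None):
    st=st or bot.read_state(); R0=R.from_euler('xyz',st['ee_rot'])
    d=R0.inv().apply(np.array(pos)-st['tool_pos']); w=(R0.inv()*rot).as_rotvec()
    print('d',np.round(d,1).tolist(),'w',np.round(w,4).tolist()); return d,w
def stat():
    s=bot.read_state(); print('t',s['clock'],'p',np.round(s['tool_pos'],1),'rot',np.round(s['ee_rot'],4),'F',np.round(s['force'],1),'M',np.round(s['moment'],2),'gap',round(s['finger_gap'],1),'g',round(s['grip_force'],1),'q',np.round(s['joint_pos'],2))
    return s
E
python3 - <<'E'
from h import *
stat(); go((456,302,160),DOWN)
E
```

```text
t 2.25 p [ 131.2 -534.1  231.3] rot [ 3.1416 -0.      0.2408] F [-0.2 -0.4  0.9] M [ 0.02 -0.06  0.05] gap 85.5 g 0.0 q [-1.41  0.35  1.65  0.    1.14 -0.08]
d [514.8, -734.6, 71.3] w [0.0, -0.0, 0.2408]
```

{"method": "apply_moves", "body": {
  "rows": [515, -735, 71, 0, 0, 0.2408, 515, -735, 71, 0, 0, 0.2408, 515, -735, 71, 0, 0, 0.2408, 515, -735, 71, 0, 0, 0.2408, 515, -735, 71, 0, 0, 0.2408, 515, -735, 71, 0, 0, 0.2408, 515, -735, 71, 0, 0, 0.2408, 515, -735, 71, 0, 0, 0.2408],
  "grip": 85,
  "newtons": 60
}}

```text
clock: 2.92
tool_pos: [251.6, -222.6, 205.0]
ee_rot: [3.141, -0.001, -0.001]
force: [2.0, -0.9, -0.7]
finger_gap: 85.0
grip_force: 0.0
```

{"method": "apply_moves", "body": {
  "rows": [204, -525, 45, 0, 0, 0, 204, -525, 45, 0, 0, 0, 204, -525, 45, 0, 0, 0, 204, -525, 45, 0, 0, 0, 204, -525, 45, 0, 0, 0, 204, -525, 45, 0, 0, 0, 204, -525, 45, 0, 0, 0, 204, -525, 45, 0, 0, 0]
}}

```text
clock: 3.58
tool_pos: [371.8, 86.8, 178.7]
ee_rot: [-3.142, -0.001, 0.0]
force: [1.7, -1.3, 0.1]
finger_gap: 85.0
grip_force: 0.0
```

```bash
python3 -c "
from h import *
stat(); go((456,302,150),DOWN)"
```

```text
t 3.5833 p [371.8  86.8 178.7] rot [-3.1416e+00 -1.0000e-03  5.0000e-04] F [ 1.7 -1.3  0.1] M [-0.   -0.04  0.07] gap 85.0 g 0.0 q [ 0.11  0.12  2.11 -0.    0.91  1.68]
d [84.3, -215.2, 28.7] w [-0.0, -0.001, 0.0005]
```

{"method": "apply_moves", "body": {
  "rows": [84, -215, 29, 0, 0, 0, 84, -215, 29, 0, 0, 0, 84, -215, 29, 0, 0, 0, 84, -215, 29, 0, 0, 0, 84, -215, 29, 0, 0, 0, 84, -215, 29, 0, 0, 0, 84, -215, 29, 0, 0, 0, 84, -215, 29, 0, 0, 0]
}}

```text
clock: 4.25
tool_pos: [455.2, 300.0, 149.0]
ee_rot: [3.141, 0.001, 0.002]
force: [0.8, -0.5, -0.0]
finger_gap: 85.1
grip_force: 0.0
```

```bash
python3 -c "
from h import *
stat(); go((456,302,55),DOWN)
f=shot('side'); i=f['image'][250:400,260:440]; cv2.imwrite('pics/ap.png',cv2.resize(i[:,:,::-1],(720,600)))"
```

```text
t 4.25 p [455.2 300.  149. ] rot [3.1411e+00 8.0000e-04 1.7000e-03] F [ 0.8 -0.5 -0. ] M [-0.03 -0.01  0.01] gap 85.1 g 0.0 q [ 0.5   0.44  1.74 -0.    0.96  2.07]
d [0.9, -2.0, 94.0] w [0.0005, 0.0008, 0.0017]
```

View pics/ap.png

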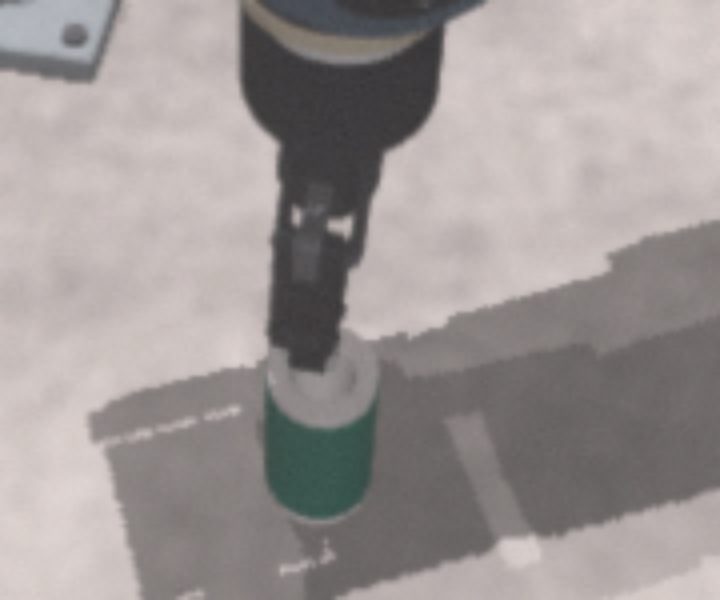

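The open gripper stands centred above the sleeve, with the rim at about (322,375) in the crop. I'll descend now.

{"method": "apply_moves", "body": {
  "rows": [0, 0, 30, 0, 0, 0, 0, 0, 60, 0, 0, 0, 0, 0, 80, 0, 0, 0, 0, 0, 95, 0, 0, 0, 0, 0, 95, 0, 0, 0, 0, 0, 95, 0, 0, 0]
}}

```text
clock: 4.8
tool_pos: [455.3, 298.4, 54.8]
ee_rot: [3.141, 0.001, -0.001]
force: [0.5, -0.1, 0.7]
finger_gap: 85.1
grip_force: 0.0
```

{"method": "apply_moves", "body": {
  "rows": [0, 0, 0, 0, 0, 0, 0, 0, 0, 0, 0, 0, 0, 0, 0, 0, 0, 0, 0, 0, 0, 0, 0, 0, 0, 0, 0, 0, 0, 0, 0, 0, 0, 0, 0, 0, 0, 0, 0, 0, 0, 0, 0, 0, 0, 0, 0, 0],
  "grip": 40,
  "newtons": 60
}}

```text
clock: 5.47
tool_pos: [456.2, 299.6, 56.0]
ee_rot: [-3.141, -0.002, 0.0]
force: [-1.2, -0.8, 8.3]
finger_gap: 49.5
grip_force: 60.4
```

```bash
python3 -c "
from h import *
stat()"
```

```text
t 5.4667 p [456.2 299.6  56. ] rot [-3.1408e+00 -2.0000e-03  3.0000e-04] F [-1.2 -0.8  8.3] M [-0.34  0.13  0.02] gap 49.5 g 60.4 q [ 0.5   0.59  1.79 -0.    0.76  2.07]
```

{"method": "apply_moves", "body": {
  "rows": [0, 0, -20, 0, 0, 0, 0, 0, -60, 0, 0, 0, 0, 0, -100, 0, 0, 0, 0, 0, -140, 0, 0, 0, 0, 0, -180, 0, 0, 0, 0, 0, -200, 0, 0, 0, 0, 0, -200, 0, 0, 0]
}}

```text
clock: 6.05
tool_pos: [456.9, 300.2, 260.0]
ee_rot: [-3.137, -0.008, 0.0]
force: [0.3, -0.7, -1.5]
finger_gap: 49.4
grip_force: 62.9
```

```bash
python3 -c "
from h import *
stat(); O=np.array([694,21,70]); go(O+(145+56)*axis(.02),tilt())"
```

```text
t 6.05 p [456.9 300.2 260. ] rot [-3.1375e+00 -7.7000e-03  1.0000e-04] F [ 0.3 -0.7 -1.5] M [-0.01 -0.06 -0.05] gap 49.4 g 62.9 q [ 0.5   0.31  1.63 -0.    1.19  2.07]
d [142.6, 281.1, 12.5] w [0.0009, 0.4809, -0.0204]
```

{"method": "apply_moves", "body": {
  "rows": [143, 281, 9, 0, 0.481, -0.02, 143, 281, 9, 0, 0.481, -0.02, 143, 281, 9, 0, 0.481, -0.02, 143, 281, 9, 0, 0.481, -0.02, 143, 281, 9, 0, 0.481, -0.02, 143, 281, 9, 0, 0.481, -0.02, 143, 281, 9, 0, 0.481, -0.02, 143, 281, 9, 0, 0.481, -0.02],
  "newtons": 90
}}

```text
clock: 6.72
tool_pos: [598.9, 14.9, 244.4]
ee_rot: [3.136, -0.48, 0.02]
force: [-0.9, 0.4, -2.4]
finger_gap: 48.8
grip_force: 93.0
```

{"method": "apply_moves", "body": {
  "rows": [0, 0, 0, 0, 0, 0, 0, 0, 0, 0, 0, 0, 0, 0, 0, 0, 0, 0, 0, 0, 0, 0, 0, 0]
}}

```text
clock: 7.05
tool_pos: [597.7, 19.4, 245.0]
ee_rot: [3.136, -0.48, 0.023]
force: [0.2, -0.6, -1.5]
finger_gap: 48.6
grip_force: 93.1
```

```bash
python3 - <<'E'
from h import *
s=stat(); O=np.array([694,21,70]); go(O+(145+56)*axis(.02),tilt())
R0=R.from_euler('xyz',s['ee_rot']).as_matrix()
ft=shot('top');fs=shot('side'); al=np.ones((400,640),bool)
C=s['tool_pos']; a=-R0[:,2]
for n,f in(('top',ft),('side',fs)):
    P,_=cloud(f,al); print(n,'spin',fit_spin(P,yaw=.02)[:2])
    # sleeve cylinder fit near the expected lower part (below the fingertips)
    org=C-56*a
    def res(p,Q):
        ax=a+R0[:,0]*p[2]+R0[:,1]*p[3]; ax/=np.linalg.norm(ax)
        return np.linalg.norm(np.cross(Q-(org+R0[:,0]*p[0]+R0[:,1]*p[1]),ax),axis=1)-25
    d=P-org; l=d@a; k=(l>3)&(l<42)&(abs(res(np.zeros(4),P))<7); Q=P[k]
    w=least_squares(res,np.zeros(4),args=(Q,),loss='soft_l1',f_scale=1.5); print(' sleeve off tool x,y, tilt',np.round(w.x,2),k.sum(),np.median(abs(w.fun)))
    w=least_squares(lambda p,Q:res(np.r_[p,0,0],Q),np.zeros(2),args=(Q,),loss='soft_l1',f_scale=1.5); print(' notilt',np.round(w.x,2), 'world off',np.round(R0[:,:2]@w.x,1))
    print(' lowest l',np.percentile(l[(abs(res(np.zeros(4),P))<4)&(l>-15)&(l<20)],[1,5]))
print('axis now',a,'want',axis(.02))
i=np.vstack([cv2.resize(fs['image'][140:260,200:360],(800,600))])
cv2.imwrite('pics/pre.png',i[:,:,::-1])
E
```

```text
t 7.05 p [597.7  19.4 245. ] rot [ 3.1364 -0.4799  0.0228] F [ 0.2 -0.6 -1.5] M [-0.02  0.39  0.05] gap 48.6 g 93.1 q [-0.06  0.24  1.85  0.06  0.57  1.45]
d [2.9, 0.4, -1.3] w [0.0038, 0.0088, 0.0025]
top spin (array([6.92895188e+02, 2.12357802e+01, 2.00000000e-02]), 99)
 sleeve off tool x,y, tilt [-2.06 -2.29  0.01  0.03] 146 0.3351938445146949
 notilt [-1.9  -1.57] world off [-1.7  1.5 -0.9]
 lowest l [-1.39838876  0.74814003]
side spin (array([6.95819886e+02, 2.04679302e+01, 2.00000000e-02]), 259)
 sleeve off tool x,y, tilt [ 0.4  -1.92 -0.    0.03] 333 0.5608657963237107
 notilt [ 0.35 -1.36] world off [0.3 1.4 0.2]
 lowest l [-0.84923423  0.52953682]
axis now [-0.46165298 -0.0053773   0.88704431] want [-0.46937767 -0.00938881  0.88294759]
```

View pics/pre.png

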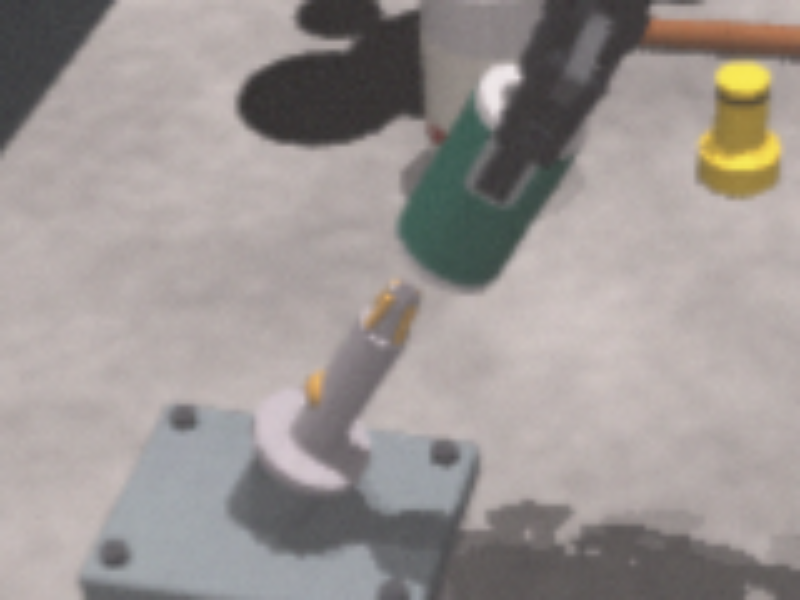

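The sleeve is held coaxial above the spindle. Its mouth is at about (450,275) and the nose at (400,290) in the crop. Both cameras put the effective spindle origin near (695.2,19.2).

```bash
cat >> h.py <<'E'
def rel(O,zt,yaw=.02):
    s=stat(); a=axis(yaw); d=s['tool_pos']-np.array(O); l=d@a; off=d-l*a; T=tilt(yaw)
    print('s',round(l-zt,1),'lateral tool xy',np.round(T.inv().apply(off)[:2],2)); return s
E
python3 -c "
from h import *
s=rel((695.2,19.2,70),56); O=np.array([695.2,19.2,70]); go(O+(120+56)*axis(.02),tilt())"
```

```text
t 7.15 p [598.   19.5 245.4] rot [ 3.1363 -0.4807  0.0232] F [-0.7  0.  -1.2] M [-0.06  0.32  0.02] gap 48.8 g 93.1 q [-0.06  0.24  1.85  0.06  0.57  1.45]
s 144.5 lateral tool xy [-3.42 -2.21]
d [3.6, 2.1, 24.5] w [0.0038, 0.008, 0.0029]
```

{"method": "apply_moves", "body": {
  "rows": [1.8, 1, 0, 0, 0.004, 0, 3.5, 2, 0, 0.004, 0.008, 0.003, 3.5, 2, 8, 0.004, 0.008, 0.003, 3.5, 2, 16, 0.004, 0.008, 0.003, 3.5, 2, 24, 0.004, 0.008, 0.003, 3.5, 2, 24, 0.004, 0.008, 0.003]
}}

```text
clock: 7.65
tool_pos: [612.6, 16.6, 223.6]
ee_rot: [-3.141, -0.486, 0.018]
force: [-0.7, 0.4, -2.9]
finger_gap: 48.7
grip_force: 93.1
```

```bash
python3 - <<'E'
from h import *
O=np.array([695.2,19.2,70]); s=rel(O,56); go(O+(70+56)*axis(.02),tilt())
fs=shot('side');ft=shot('top')
i=cv2.resize(fs['image'][160:240,220:330],(800,580)); cv2.imwrite('pics/pre2.png',i[:,:,::-1])
E
```

```text
t 7.65 p [612.6  16.6 223.6] rot [-3.1411 -0.4861  0.0182] F [-0.7  0.4 -2.9] M [-0.01  0.41 -0.02] gap 48.7 g 93.1 q [-0.07  0.29  1.85  0.08  0.52  1.43]
s 118.4 lateral tool xy [-0.9   0.98]
d [1.0, -1.0, 48.4] w [0.0004, 0.0026, -0.0016]
```

View pics/pre2.png

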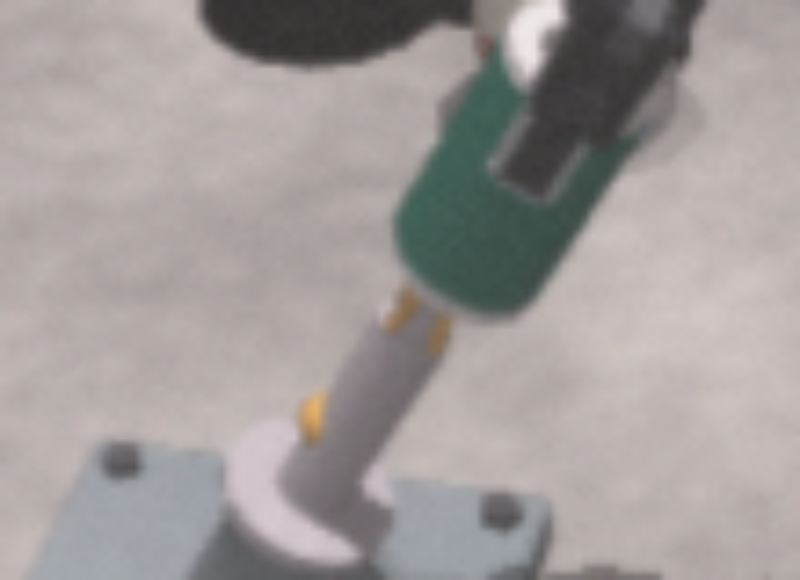

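```bash
python3 - <<'E'
from h import *
s=bot.read_state(); R0=R.from_euler('xyz',s['ee_rot']).as_matrix(); a=-R0[:,2]; C=s['tool_pos']
th=np.linspace(0,2*np.pi,40)
out=[]
for n,(x0,y0,w,h),O in(('side',(225,160,100,80),(695.8,20.5,70)),('top',(240,120,80,80),(692.9,21.2,70))):
    f=shot(n); k=5; i=cv2.resize(f['image'][y0:y0+h,x0:x0+w],None,fx=k,fy=k,interpolation=2)[:,:,::-1].copy()
    def dr(P,col):
        q=((proj(f,P)-[x0,y0]+.5)*k).astype(int); cv2.polylines(i,[q.reshape(-1,1,2)],False,col,1)
    A=axis(.02);O=np.array(O); T=tilt().as_matrix()
    ring=lambda c,M,r:c+r*(np.outer(np.cos(th),M[:,0])+np.outer(np.sin(th),M[:,1]))
    dr(np.array([O,O+109*A]),(0,0,255)); dr(ring(O+86*A,T,12.5),(0,0,255)); dr(ring(O,T,30),(0,0,255))
    dr(ring(C-56*a,R0,25),(255,0,0)); dr(ring(C+34*a,R0,25),(255,0,0)); dr(np.array([C-56*a,C+34*a]),(255,0,0))
    out.append(i[:400])
cv2.imwrite('pics/ov.png',np.hstack([out[0],out[1]])[:, :800]) 
print(out[0].shape,out[1].shape)
E
```

```text
(400, 500, 3) (400, 400, 3)
```

View pics/ov.png

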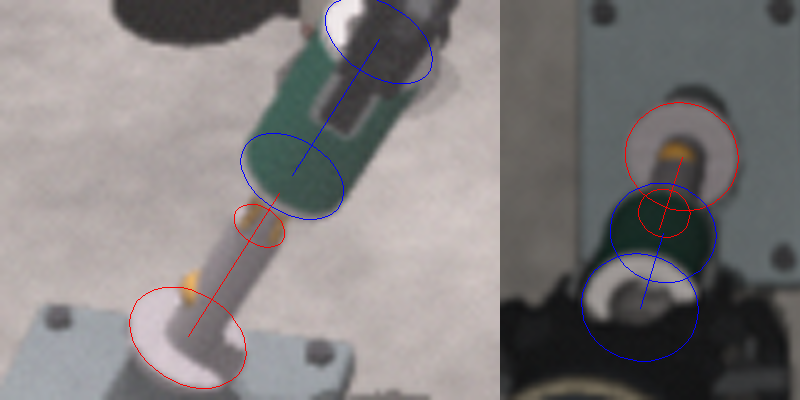

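The overlay shows sleeve and spindle coaxial to within about 1–2 mm once the remaining correction is included. I'm starting the insertion.

{"method": "apply_moves", "body": {
  "rows": [1, -1, 5, 0, 0.002, 0, 1, -1, 10, 0, 0.002, 0, 1, -1, 16, 0, 0.002, 0, 1, -1, 22, 0, 0.002, 0, 1, -1, 28, 0, 0.002, 0, 1, -1, 34, 0, 0.002, 0, 1, -1, 40, 0, 0.002, 0, 1, -1, 40, 0, 0.002, 0]
}}

```text
clock: 8.52
tool_pos: [632.3, 17.9, 189.6]
ee_rot: [-3.141, -0.489, 0.018]
force: [0.2, 0.6, -1.7]
finger_gap: 48.8
grip_force: 93.1
```

```bash
python3 - <<'E'
from h import *
O=np.array([695.2,19.2,70]); s=rel(O,56); go(O+(45+56)*axis(.02),tilt()); print(tilt().inv().apply(s['force']))
E
```

```text
t 8.5167 p [632.3  17.9 189.6] rot [-3.1412 -0.4893  0.0182] F [ 0.2  0.6 -1.7] M [ 0.01  0.43 -0.01] gap 48.8 g 93.1 q [-0.06  0.37  1.83  0.09  0.46  1.42]
s 79.1 lateral tool xy [0.64 0.06]
d [-0.7, -0.1, 34.1] w [0.0005, -0.0006, -0.0016]
[-0.5852599  -0.58033604  1.58868705]
```

{"method": "apply_moves", "body": {
  "rows": [0, 0, 5, 0, 0, 0, 0, 0, 10, 0, 0, 0, 0, 0, 15, 0, 0, 0, 0, 0, 20, 0, 0, 0, 0, 0, 25, 0, 0, 0, 0, 0, 25, 0, 0, 0]
}}

```text
clock: 9.02
tool_pos: [644.2, 18.1, 167.9]
ee_rot: [-3.141, -0.49, 0.018]
force: [-0.9, 0.3, -1.1]
finger_gap: 49.0
grip_force: 93.1
```

```bash
python3 - <<'E'
from h import *
O=np.array([695.2,19.2,70]); s=rel(O,56); print(tilt().inv().apply(s['force']))
E
```

```text
t 9.0167 p [644.2  18.1 167.9] rot [-3.1413 -0.4899  0.0183] F [-0.9  0.3 -1.1] M [-0.05  0.43  0.01] gap 49.0 g 93.1 q [-0.06  0.42  1.82  0.09  0.42  1.42]
s 54.4 lateral tool xy [0.94 0.05]
[-1.31400424 -0.35369442  0.58501046]
```

{"method": "apply_moves", "body": {
  "rows": [0, 0, 5, 0, 0, 0, -0.3, 0, 10, 0, 0, 0, -0.5, 0, 15, 0, 0, 0, -0.5, 0, 19, 0, 0, 0, -0.5, 0, 23, 0, 0, 0, -0.5, 0, 27, 0, 0, 0, -0.5, 0, 30, 0, 0, 0, -0.5, 0, 30, 0, 0, 0]
}}

```text
clock: 9.68
tool_pos: [658.1, 18.7, 141.9]
ee_rot: [-3.141, -0.491, 0.018]
force: [2.0, 3.2, -5.5]
finger_gap: 48.7
grip_force: 93.2
```

```bash
python3 - <<'E'
from h import *
O=np.array([695.2,19.2,70]); s=rel(O,56); print(tilt().inv().apply(s['force']))
E
```

```text
t 9.6833 p [658.1  18.7 141.9] rot [-3.1411 -0.4909  0.0184] F [ 2.   3.2 -5.5] M [0.41 0.19 0.27] gap 48.7 g 93.2 q [-0.06  0.48  1.8   0.1   0.38  1.41]
s 24.9 lateral tool xy [ 0.95 -0.21]
[-0.74283861 -3.15393046  5.86297916]
```

{"method": "apply_moves", "body": {
  "rows": [0, 0, 4, 0, 0, 0, 0, 0, 8, 0, 0, 0, 0, 0, 12, 0, 0, 0, 0, 0, 15, 0, 0, 0, 0, 0, 15, 0, 0, 0, 0, 0, 15, 0, 0, 0]
}}

```text
clock: 10.18
tool_pos: [665.0, 19.1, 128.7]
ee_rot: [-3.141, -0.491, 0.018]
force: [1.9, 6.3, -4.9]
finger_gap: 48.8
grip_force: 93.2
```

```bash
python3 - <<'E'
from h import *
O=np.array([695.2,19.2,70]); s=rel(O,56); print(tilt().inv().apply(s['force']))
fs=shot('side'); i=cv2.resize(fs['image'][160:250,220:330],(733,600)); cv2.imwrite('pics/in1.png',i[:,:,::-1])
E
```

```text
t 10.1833 p [665.   19.1 128.7] rot [-3.1409 -0.4907  0.0185] F [ 1.9  6.3 -4.9] M [0.73 0.23 0.36] gap 48.8 g 93.2 q [-0.06  0.51  1.79  0.1   0.36  1.41]
s 10.0 lateral tool xy [ 0.84 -0.49]
[-0.48477455 -6.30360152  5.31838635]
```

View pics/in1.png

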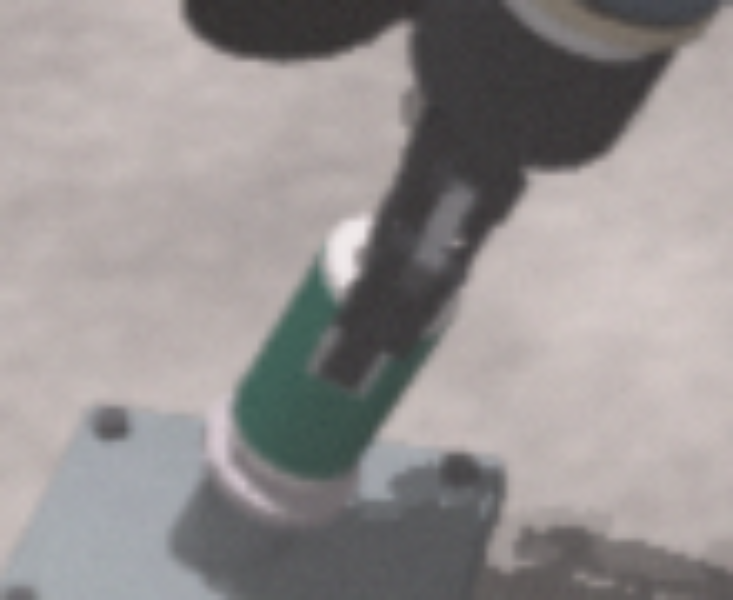

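The sleeve is threaded and about 10 mm off the flange, with a gap visible at (270,490). I'll push on to home and check for contact.

{"method": "apply_moves", "body": {
  "rows": [0, -0.4, 3, 0, 0, 0, 0, -0.6, 6, 0, 0, 0, 0, -0.6, 8, 0, 0, 0, 0, -0.6, 10, 0, 0, 0, 0, -0.6, 10, 0, 0, 0]
}}

```text
clock: 10.65
tool_pos: [669.4, 19.5, 120.4]
ee_rot: [-3.141, -0.49, 0.019]
force: [-7.2, 4.1, 4.7]
finger_gap: 48.8
grip_force: 94.2
```

```bash
python3 - <<'E'
from h import *
O=np.array([695.2,19.2,70]); s=rel(O,56); print(tilt().inv().apply(s['force']))
E
```

```text
t 10.65 p [669.4  19.5 120.4] rot [-3.1411 -0.4904  0.0186] F [-7.2  4.1  4.7] M [0.4  1.01 0.25] gap 48.8 g 94.2 q [-0.05  0.53  1.78  0.1   0.34  1.41]
s 0.6 lateral tool xy [ 0.86 -0.82]
[-4.04425091 -4.25248932 -7.47142598]
```

{"method": "apply_moves", "body": {
  "rows": [0, 0, 1, 0, 0, 0, 0, 0, 2, 0, 0, 0, 0, 0, 2, 0, 0, 0]
}}

```text
clock: 10.9
tool_pos: [669.7, 19.6, 120.2]
ee_rot: [-3.141, -0.49, 0.019]
force: [-28.3, 4.5, 27.7]
finger_gap: 49.1
grip_force: 97.2
```

```bash
python3 - <<'E'
from h import *
O=np.array([695.2,19.2,70]); s=rel(O,56); print(tilt().inv().apply(s['force']))
E
```

```text
t 10.9 p [669.7  19.6 120.2] rot [-3.1412 -0.4904  0.019 ] F [-28.3   4.5  27.7] M [0.13 2.2  0.09] gap 49.1 g 97.2 q [-0.05  0.53  1.78  0.1   0.34  1.41]
s 0.3 lateral tool xy [ 1.06 -0.93]
[-11.90754346  -5.11537575 -37.74958631]
```

{"method": "apply_moves", "body": {
  "rows": [0, 0, -2, 0, 0, 0, 0, 0, -2, 0, 0, 0]
}}

```text
clock: 11.07
tool_pos: [669.2, 19.5, 120.5]
ee_rot: [-3.141, -0.491, 0.018]
force: [-6.5, 4.9, 2.5]
finger_gap: 48.6
grip_force: 94.0
```

{"method": "apply_moves", "body": {
  "rows": [0, 0, 0, 0, 0, 0, 0, 0, 0, 0, 0, 0, 0, 0, 0, 0, 0, 0, 0, 0, 0, 0, 0, 0, 0, 0, 0, 0, 0, 0, 0, 0, 0, 0, 0, 0],
  "grip": 85
}}

```text
clock: 11.57
tool_pos: [669.8, 19.1, 120.3]
ee_rot: [-3.141, -0.491, 0.018]
force: [0.4, -0.7, 0.2]
finger_gap: 85.1
grip_force: 0.0
```

{"method": "apply_moves", "body": {
  "rows": [0, 0, -20, 0, 0, 0, 0, 0, -50, 0, 0, 0, 0, 0, -90, 0, 0, 0, 0, 0, -130, 0, 0, 0, 0, 0, -160, 0, 0, 0, 0, 0, -160, 0, 0, 0]
}}

```text
clock: 12.07
tool_pos: [594.4, 17.7, 267.5]
ee_rot: [3.141, -0.499, 0.019]
force: [0.4, -0.1, 0.4]
finger_gap: 84.8
grip_force: 0.0
```

```bash
python3 - <<'E'
from h import *
s=stat(); go((451.2,-299,140),DOWN)
al=np.ones((400,640),bool)
O=np.array([695.2,19.2,70]);a=axis(.02);T=tilt().as_matrix()
for n in('side','top'):
    f=shot(n); P,_=cloud(f,al); d=P-O; l=d@a; r=np.linalg.norm(d-np.outer(l,a),axis=1)
    print(n,'rim l',np.percentile(l[(r>15)&(r<24)&(l>75)&(l<125)],[10,50,90]),'nose l',np.percentile(l[(r<9)&(l>95)&(l<120)],[20,50,80,95]),'flange l',np.median(l[(r>26)&(r<29)&(abs(l)<8)]))
    k=(l>5)&(l<85)&(abs(r-25)<6)
    res=lambda p:np.linalg.norm(np.cross(P[k]-(O+p[0]*T[:,0]+p[1]*T[:,1]),a),axis=1)-25
    w=least_squares(res,[0,0],loss='soft_l1'); print(' sleeve axis vs O (tool x,y)',w.x,k.sum())
    k2=(l>88)&(l<107)&(r<15)
    if n=='side': i=cv2.resize(f['image'][160:250,220:330],(733,600)); cv2.imwrite('pics/home.png',i[:,:,::-1])
E
```

```text
t 12.0667 p [594.4  17.7 267.5] rot [ 3.141  -0.4993  0.0187] F [ 0.4 -0.1  0.4] M [-0.03  0.23  0.04] gap 84.8 g 0.0 q [-0.07  0.2   1.85  0.07  0.6   1.44]
d [-192.0, 314.0, 40.7] w [-0.0041, -0.4993, 0.0182]
side rim l [87.23158386 89.1488729  90.75200547] nose l [105.25450033 107.67936435 108.91838365 109.68005613] flange l -0.04975554411468472
 sleeve axis vs O (tool x,y) [-0.56156793 -1.39430014] 531
top rim l [81.63635036 90.00586407 92.31068702] nose l [102.82843761 108.19615517 110.70340292 111.75278032] flange l -0.07142191812037627
 sleeve axis vs O (tool x,y) [-3.20196497 -1.89205422] 200
```

View pics/home.png

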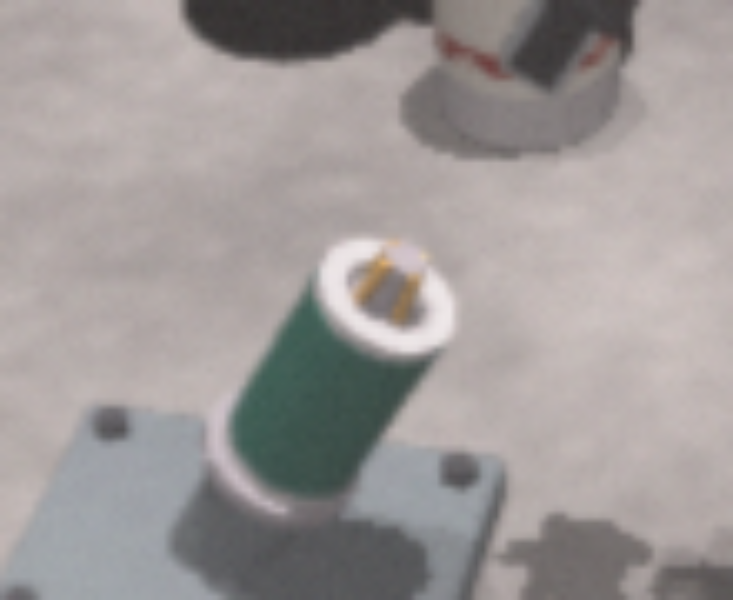

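The sleeve is home: its lower end is on the flange at (270,500), the rim is at 89–90 mm and the nose stands 19 mm proud. Next I'll fetch the orange cap.

{"method": "apply_moves", "body": {
  "rows": [-192, 314, 41, -0.004, -0.499, 0.018, -192, 314, 41, -0.004, -0.499, 0.018, -192, 314, 41, -0.004, -0.499, 0.018, -192, 314, 41, -0.004, -0.499, 0.018, -192, 314, 41, -0.004, -0.499, 0.018, -192, 314, 41, -0.004, -0.499, 0.018, -192, 314, 41, -0.004, -0.499, 0.018, -192, 314, 41, -0.004, -0.499, 0.018]
}}

```text
clock: 12.83
tool_pos: [463.1, -268.6, 144.6]
ee_rot: [-3.139, 0.01, 0.0]
force: [-0.1, 0.1, 0.6]
finger_gap: 85.0
grip_force: 0.0
```

```bash
python3 -c "
from h import *
stat(); go((451.2,-299,110),DOWN)"
```

```text
t 12.8333 p [ 463.1 -268.6  144.6] rot [-3.1394e+00  1.0200e-02  5.0000e-04] F [-0.1  0.1  0.6] M [ 0.04  0.   -0.03] gap 85.0 g 0.0 q [-0.61  0.44  1.76 -0.    0.95  0.96]
d [-11.6, 30.5, 34.7] w [-0.0022, 0.0102, 0.0004]
```

{"method": "apply_moves", "body": {
  "rows": [-12, 30, 30, 0, 0, 0, -12, 30, 30, 0, 0, 0, -12, 30, 30, 0, 0, 0, -12, 30, 30, 0, 0, 0]
}}

```text
clock: 13.17
tool_pos: [452.2, -296.8, 116.4]
ee_rot: [-3.14, 0.009, -0.0]
force: [0.8, 0.3, 0.6]
finger_gap: 85.2
grip_force: 0.0
```

```bash
python3 -c "
from h import *
stat(); go((451.2,-299,31),DOWN)"
```

```text
t 13.1667 p [ 452.2 -296.8  116.4] rot [-3.1396e+00  9.3000e-03 -2.0000e-04] F [0.8 0.3 0.6] M [-0.07  0.04 -0.01] gap 85.2 g 0.0 q [-0.66  0.49  1.77 -0.01  0.9   0.91]
d [-0.2, 2.3, 85.4] w [-0.002, 0.0093, -0.0002]
```

{"method": "apply_moves", "body": {
  "rows": [-0.2, 2, 25, 0, 0.009, 0, -0.2, 2, 55, 0, 0.009, 0, -0.2, 2, 75, 0, 0.009, 0, -0.2, 2, 85, 0, 0.009, 0, -0.2, 2, 85, 0, 0.009, 0, -0.2, 2, 85, 0, 0.009, 0]
}}

```text
clock: 13.67
tool_pos: [452.1, -298.8, 33.1]
ee_rot: [-3.141, -0.001, 0.001]
force: [0.2, 0.4, 1.4]
finger_gap: 85.4
grip_force: 0.0
```

{"method": "apply_moves", "body": {
  "rows": [0, 0, 0, 0, 0, 0, 0, 0, 0, 0, 0, 0, 0, 0, 0, 0, 0, 0, 0, 0, 0, 0, 0, 0, 0, 0, 0, 0, 0, 0, 0, 0, 0, 0, 0, 0, 0, 0, 0, 0, 0, 0, 0, 0, 0, 0, 0, 0],
  "grip": 22,
  "newtons": 60
}}

```text
clock: 14.33
tool_pos: [451.6, -299.4, 33.1]
ee_rot: [-3.142, -0.002, 0.0]
force: [-0.9, 1.3, 6.7]
finger_gap: 30.9
grip_force: 58.9
```

```bash
python3 -c "
from h import *
stat()"
```

```text
t 14.3333 p [ 451.6 -299.4   33.1] rot [-3.1415e+00 -1.7000e-03  1.0000e-04] F [-0.9  1.3  6.7] M [ 0.14  0.22 -0.06] gap 30.9 g 58.9 q [-0.67  0.62  1.81  0.    0.71  0.9 ]
```

{"method": "apply_moves", "body": {
  "rows": [0, 0, -20, 0, 0, 0, 0, 0, -60, 0, 0, 0, 0, 0, -100, 0, 0, 0, 0, 0, -140, 0, 0, 0, 0, 0, -180, 0, 0, 0, 0, 0, -210, 0, 0, 0, 0, 0, -210, 0, 0, 0]
}}

```text
clock: 14.92
tool_pos: [452.9, -300.8, 248.9]
ee_rot: [3.136, -0.009, 0.0]
force: [0.3, -0.4, -0.6]
finger_gap: 30.7
grip_force: 59.7
```

```bash
python3 -c "
from h import *
stat(); O=np.array([695.5,20.4,70]); go(O+(140+33)*axis(.02),tilt())"
```

```text
t 14.9167 p [ 452.9 -300.8  248.9] rot [ 3.1359e+00 -8.8000e-03  2.0000e-04] F [ 0.3 -0.4 -0.6] M [-0.01 -0.03  0.01] gap 30.7 g 59.7 q [-0.67  0.32  1.65  0.    1.16  0.9 ]
d [161.2, -319.6, 25.8] w [0.0105, 0.4799, -0.018]
```

{"method": "apply_moves", "body": {
  "rows": [161, -319, 22, 0.005, 0.48, -0.018, 161, -319, 22, 0.005, 0.48, -0.018, 161, -319, 22, 0.005, 0.48, -0.018, 161, -319, 22, 0.005, 0.48, -0.018, 161, -319, 22, 0.005, 0.48, -0.018, 161, -319, 22, 0.005, 0.48, -0.018, 161, -319, 22, 0.005, 0.48, -0.018, 161, -319, 22, 0.005, 0.48, -0.018],
  "newtons": 80
}}

```text
clock: 15.58
tool_pos: [601.2, -0.3, 221.9]
ee_rot: [-3.14, -0.481, 0.018]
force: [1.2, -1.7, -0.4]
finger_gap: 30.2
grip_force: 79.1
```

```bash
python3 -c "
from h import *
stat(); O=np.array([695.5,20.4,70]); go(O+(133+33)*axis(.02),tilt())"
```

```text
t 15.5833 p [ 6.012e+02 -3.000e-01  2.219e+02] rot [-3.1401 -0.4812  0.0178] F [ 1.2 -1.7 -0.4] M [-0.07  0.33 -0.03] gap 30.2 g 79.1 q [-0.1   0.27  1.87  0.12  0.52  1.36]
d [12.3, -18.8, 12.5] w [-0.0005, 0.0075, -0.002]
```

{"method": "apply_moves", "body": {
  "rows": [12, -18.5, 5, 0, 0.0075, -0.002, 12, -18.5, 12, 0, 0.0075, -0.002, 12, -18.5, 12, 0, 0.0075, -0.002, 12, -18.5, 12, 0, 0.0075, -0.002, 12, -18.5, 12, 0, 0.0075, -0.002]
}}

```text
clock: 16.0
tool_pos: [616.2, 15.5, 216.9]
ee_rot: [-3.141, -0.488, 0.019]
force: [0.2, -0.6, -1.8]
finger_gap: 30.4
grip_force: 79.3
```

```bash
cat > chk.py <<'E'
from h import *
O=np.array([695.5,20.4,70]); zt=33.1; A=axis(.02); T=tilt().as_matrix()
s=rel(O,zt); R0=R.from_euler('xyz',s['ee_rot']).as_matrix(); a=-R0[:,2]; C=s['tool_pos']; org=C-zt*a
th=np.linspace(0,2*np.pi,40); out=[]; al=np.ones((400,640),bool)
for n,(x0,y0,w,h) in(('side',(235,150,80,80)),('top',(240,130,80,80))):
    f=shot(n); P,_=cloud(f,al)
    def cyl(o,ax,X,Y,r,lo,hi):
        d=P-o; l=d@ax; k=(l>lo)&(l<hi)&(abs(np.linalg.norm(np.cross(d,ax),axis=1)-r)<6); Q=P[k]
        w=least_squares(lambda p:np.linalg.norm(np.cross(Q-(o+p[0]*X+p[1]*Y),ax),axis=1)-r,[0,0],loss='soft_l1'); return w.x,k.sum(),np.median(abs(w.fun))
    print(n,'sleeve-vs-O',cyl(O,A,T[:,0],T[:,1],25,5,82),'skirt-vs-tool',cyl(org,a,R0[:,0],R0[:,1],25,2,18))
    k=5;i=cv2.resize(f['image'][y0:y0+h,x0:x0+w],None,fx=k,fy=k,interpolation=2)[:,:,::-1].copy()
    def dr(p,col): cv2.polylines(i,[((proj(f,p)-[x0,y0]+.5)*k).astype(int).reshape(-1,1,2)],False,col,1)
    ring=lambda c,M,r:c+r*(np.outer(np.cos(th),M[:,0])+np.outer(np.sin(th),M[:,1]))
    dr(ring(O+90*A,T,25),(0,0,255));dr(ring(O+109*A,T,10),(0,0,255));dr(ring(org,R0,25),(255,0,0));dr(ring(org+20*a,R0,25),(255,0,0));dr(np.array([O,O+140*A]),(0,0,255))
    out.append(i)
cv2.imwrite('pics/cap.png',np.hstack(out))
go(O+(100+zt)*A,tilt())
E
python3 chk.py
```

```text
t 16.0 p [616.2  15.5 216.9] rot [-3.1413 -0.4876  0.0191] F [ 0.2 -0.6 -1.8] M [ 0.    0.32 -0.05] gap 30.4 g 79.3 q [-0.07  0.3   1.84  0.08  0.51  1.42]
s 133.9 lateral tool xy [-1.08  3.27]
side sleeve-vs-O (array([-0.95886249, -0.22228564]), np.int64(502), np.float64(0.6070302655538864)) skirt-vs-tool (array([-0.08143406,  0.89942461]), np.int64(128), np.float64(0.6298476723077506))
top sleeve-vs-O (array([-3.47215868, -0.79388481]), np.int64(193), np.float64(0.27440026852740473)) skirt-vs-tool (array([-2.6340152 , -0.15053064]), np.int64(52), np.float64(0.23948010922353902))
d [0.7, -3.4, 34.1] w [0.0003, 0.0002, -0.0011]
```

View pics/cap.png

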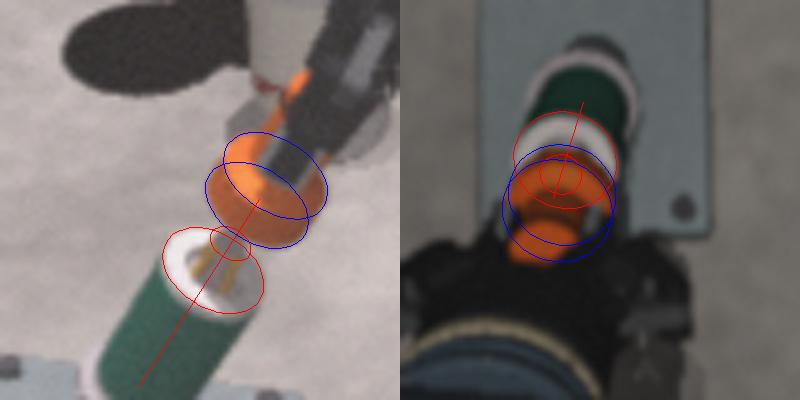

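{"method": "apply_moves", "body": {
  "rows": [0.7, -2, 2, 0, 0, 0, 0.7, -4.2, 6, 0, 0, 0, 0.7, -4.2, 12, 0, 0, 0, 0.7, -4.2, 18, 0, 0, 0, 0.7, -4.2, 18, 0, 0, 0, 0.7, -4.2, 18, 0, 0, 0]
}}

```text
clock: 16.6
tool_pos: [625.7, 21.0, 200.9]
ee_rot: [-3.141, -0.487, 0.02]
force: [0.2, -0.3, -0.9]
finger_gap: 30.8
grip_force: 79.3
```

```bash
python3 chk.py
```

```text
t 16.6 p [625.7  21.  200.9] rot [-3.1412 -0.4874  0.0204] F [ 0.2 -0.3 -0.9] M [ 0.02  0.3  -0.02] gap 30.8 g 79.3 q [-0.06  0.34  1.84  0.08  0.48  1.43]
s 115.2 lateral tool xy [-0.17 -1.95]
side sleeve-vs-O (array([-0.95556916, -0.30383725]), np.int64(503), np.float64(0.6141529053537447)) skirt-vs-tool (array([0.13535842, 1.03874735]), np.int64(118), np.float64(0.6008705599543251))
top sleeve-vs-O (array([-3.46062853, -0.65037773]), np.int64(192), np.float64(0.2480730283264343)) skirt-vs-tool (array([-2.52301841, -0.17020832]), np.int64(44), np.float64(0.17301048248084427))
d [-0.2, 1.9, 15.7] w [-0.0005, 0.0004, 0.0003]
```

{"method": "apply_moves", "body": {
  "rows": [0, 1, 2, 0, 0, 0, 0, 1, 4, 0, 0, 0, 0, 1, 6, 0, 0, 0, 0, 1, 8, 0, 0, 0, 0, 1, 10, 0, 0, 0, 0, 1, 10, 0, 0, 0]
}}

```text
clock: 17.2
tool_pos: [630.5, 20.0, 192.3]
ee_rot: [-3.141, -0.488, 0.02]
force: [0.1, -0.1, -0.9]
finger_gap: 30.7
grip_force: 79.3
```

```bash
python3 -c "
from h import *
s=rel((695.5,20.4,70),33.1); print(tilt().inv().apply(s['force']))"
```

```text
t 17.2 p [630.5  20.  192.3] rot [-3.1413 -0.4879  0.0204] F [ 0.1 -0.1 -0.9] M [-0.    0.28  0.03] gap 30.7 g 79.3 q [-0.06  0.36  1.83  0.08  0.46  1.43]
s 105.4 lateral tool xy [-0.01 -0.95]
[-0.35865461  0.15106332  0.88341457]
```

{"method": "apply_moves", "body": {
  "rows": [0, 0, 1, 0, 0, 0, 0, 0, 2, 0, 0, 0, 0, 0, 3, 0, 0, 0, 0, 0, 4, 0, 0, 0, 0, 0, 4, 0, 0, 0]
}}

```text
clock: 17.62
tool_pos: [632.4, 20.0, 189.0]
ee_rot: [-3.141, -0.488, 0.02]
force: [-0.8, 0.3, -2.0]
finger_gap: 30.0
grip_force: 79.3
```

```bash
python3 -c "
from h import *
s=rel((695.5,20.4,70),33.1); print(tilt().inv().apply(s['force']))"
```

```text
t 17.6167 p [632.4  20.  189. ] rot [-3.1413 -0.4882  0.0203] F [-0.8  0.3 -2. ] M [-0.14  0.36 -0.07] gap 30.0 g 79.3 q [-0.06  0.37  1.83  0.08  0.46  1.43]
s 101.6 lateral tool xy [ 0.12 -0.9 ]
[-1.61428662 -0.28130967  1.45009104]
```

The nose is in the hole with no side force. Now I'll press over the ribs.

{"method": "apply_moves", "body": {
  "rows": [0, 0, 1, 0, 0, 0, 0, 0, 2, 0, 0, 0, 0, 0, 3.5, 0, 0, 0, 0, 0, 5, 0, 0, 0, 0, 0, 6, 0, 0, 0, 0, 0, 6, 0, 0, 0]
}}

```text
clock: 18.12
tool_pos: [635.3, 20.1, 183.8]
ee_rot: [-3.141, -0.488, 0.02]
force: [0.4, -0.7, -0.5]
finger_gap: 30.2
grip_force: 79.4
```

```bash
python3 -c "
from h import *
s=rel((695.5,20.4,70),33.1); print(tilt().inv().apply(s['force']))"
```

```text
t 18.1167 p [635.3  20.1 183.8] rot [-3.1413 -0.4885  0.0203] F [ 0.4 -0.7 -0.5] M [-0.26  0.31 -0.11] gap 30.2 g 79.4 q [-0.06  0.38  1.83  0.08  0.45  1.43]
s 95.6 lateral tool xy [ 0.24 -0.9 ]
[0.12904007 0.71057786 0.58131424]
```

{"method": "apply_moves", "body": {
  "rows": [0, 0, 1, 0, 0, 0, 0, 0, 2, 0, 0, 0, 0, 0, 3, 0, 0, 0, 0, 0, 3.5, 0, 0, 0, 0, 0, 3.5, 0, 0, 0]
}}

```text
clock: 18.53
tool_pos: [636.9, 20.1, 180.8]
ee_rot: [-3.141, -0.489, 0.02]
force: [-2.0, -0.7, 3.4]
finger_gap: 30.5
grip_force: 79.6
```

```bash
python3 -c "
from h import *
s=rel((695.5,20.4,70),33.1); print(tilt().inv().apply(s['force']))"
```

```text
t 18.5333 p [636.9  20.1 180.8] rot [-3.1413 -0.4887  0.0203] F [-2.  -0.7  3.4] M [-0.29  0.37 -0.14] gap 30.5 g 79.6 q [-0.06  0.39  1.82  0.09  0.44  1.43]
s 92.3 lateral tool xy [ 0.33 -0.91]
[-0.17317024  0.67617472 -3.91255285]
```

{"method": "apply_moves", "body": {
  "rows": [0, 0, 0.7, 0, 0, 0, 0, 0, 1.4, 0, 0, 0, 0, 0, 2, 0, 0, 0, 0, 0, 2, 0, 0, 0]
}}

```text
clock: 18.87
tool_pos: [637.3, 20.2, 180.6]
ee_rot: [-3.141, -0.489, 0.021]
force: [-22.9, -2.3, 26.1]
finger_gap: 30.4
grip_force: 83.2
```

```bash
python3 -c "
from h import *
s=rel((695.5,20.4,70),33.1); print(tilt().inv().apply(s['force']))"
```

```text
t 18.8667 p [637.3  20.2 180.6] rot [-3.1414 -0.4889  0.0207] F [-22.9  -2.3  26.1] M [-0.34  1.74 -0.14] gap 30.4 g 83.2 q [-0.06  0.39  1.82  0.09  0.44  1.43]
s 91.9 lateral tool xy [ 0.59 -0.94]
[ -8.02701082   1.83383135 -33.78834167]
```

A hard stop at 34 N at s≈91.9, against an expected 91.5, so the cap is home. I'll ease off, release and retreat.

{"method": "apply_moves", "body": {
  "rows": [0, 0, -1.8, 0, 0, 0, 0, 0, -1.8, 0, 0, 0]
}}

```text
clock: 19.03
tool_pos: [636.9, 20.2, 180.9]
ee_rot: [-3.141, -0.489, 0.02]
force: [-4.4, -0.9, 4.5]
finger_gap: 30.8
grip_force: 79.4
```

{"method": "apply_moves", "body": {
  "rows": [0, 0, 0, 0, 0, 0, 0, 0, 0, 0, 0, 0, 0, 0, 0, 0, 0, 0, 0, 0, 0, 0, 0, 0, 0, 0, 0, 0, 0, 0, 0, 0, 0, 0, 0, 0, 0, 0, 0, 0, 0, 0],
  "grip": 85
}}

```text
clock: 19.62
tool_pos: [637.0, 20.2, 180.6]
ee_rot: [-3.141, -0.489, 0.02]
force: [1.5, 1.1, -0.4]
finger_gap: 84.9
grip_force: 0.0
```

{"method": "apply_moves", "body": {
  "rows": [0, 0, -15, 0, 0, 0, 0, 0, -40, 0, 0, 0, 0, 0, -70, 0, 0, 0, 0, 0, -110, 0, 0, 0, 0, 0, -140, 0, 0, 0, 0, 0, -140, 0, 0, 0, 0, 0, -140, 0, 0, 0]
}}

```text
clock: 20.2
tool_pos: [571.4, 18.8, 305.9]
ee_rot: [3.142, -0.492, 0.02]
force: [0.0, 0.7, -0.7]
finger_gap: 85.0
grip_force: 0.0
```

```bash
python3 - <<'E'
from h import *
s=stat(); al=np.ones((400,640),bool); O=np.array([695.5,20.4,70]);a=axis(.02); out=[]
for n,(x0,y0) in(('side',(225,150)),('top',(235,110))):
    f=shot(n); P,_=cloud(f,al); d=P-O; l=d@a; r=np.linalg.norm(d-np.outer(l,a),axis=1)
    print(n,'cap top l',np.percentile(l[(r<13)&(l>140)&(l<190)],[20,50,80]),'skirt top l',np.median(l[(r>18)&(r<23)&(l>104)&(l<125)]),'sleeve low l',np.percentile(l[(abs(r-24)<4)&(l>-5)&(l<30)],[2,10]))
    out.append(cv2.resize(f['image'][y0:y0+100,x0:x0+80],(400,500),interpolation=2)[:,:,::-1])
cv2.imwrite('pics/end.png',np.hstack(out))
E
```

```text
t 20.2 p [571.4  18.8 305.9] rot [ 3.1416 -0.4918  0.0205] F [ 0.   0.7 -0.7] M [0.04 0.25 0.  ] gap 85.0 g 0.0 q [-0.07  0.11  1.85  0.07  0.69  1.44]
side cap top l [161.15110683 161.87048315 162.65992979] skirt top l 115.13065726706517 sleeve low l [-2.40765398 -0.91497961]
top cap top l [161.49505777 162.74809434 163.56740552] skirt top l 114.4961401020879 sleeve low l [-3.58727692 -1.6381583 ]
```

View pics/end.png

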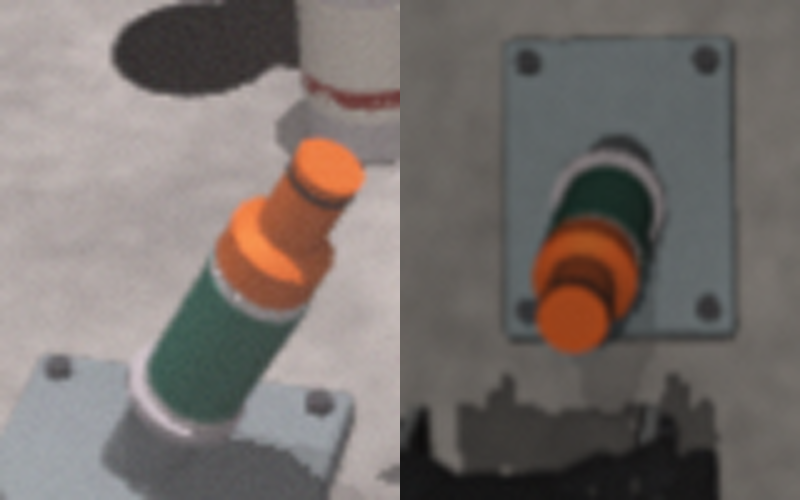

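The cap sits on the sleeve with its top at 162 mm along the axis (expected 161.5). The sleeve is on the flange, and the gripper is clear.

```bash
python3 -c "
from station import bot
print(bot.sign_off())"
```

```text
the job is handed in; nothing more can be done
None
```

The sleeve is fully home on the flange and the orange cap was then pressed to its stop on the nose and released. I did not see the ball itself click, but the sleeve's depth puts it past that point. I handed the job in at about 20 s, with no result reported back.

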